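Ink the rubber stamp and hold its print on the record card

ROBOT

A 7-joint arm with a two-finger parallel gripper is mounted at the origin on a cart in front of the work surface, level with it; the furniture and walls round the work are solid. World frame = base frame: x ahead of the robot, y to its left, z up, the work surface at z = 0. Lengths are in m, angles in rad, forces in N, time in s.
With the tool pointing down it reaches from about 0.425 to 0.875 m from the base axis. Payload 4.7 kg.
Tool frame: the origin (TCP) lies midway between the tips of the shut fingers; the grasp point (between the pads) lies 19 mm behind it; z points along the fingers, y is the line along which they close (so a half turn about z gives the same grasp; the last joint's range is limited). The gripper opens to 87 mm and grips with 3 to 60 N. Pads are 19 mm wide; open, the fingers measure 117 mm over their backs; the gripper's body (75 mm by 190 mm) begins 51 mm behind the grasp point.
Start: joints at [1.269, 0.321, -0.07, 1.45, 0.023, 1.371, -0.057], TCP at [0.202, -0.618, 0.223] pointing down, gripper open.
Joint ranges: [-2.86, 2.86], [-0.3, 2.09], [-1.38, 1.24], [0.06, 2.45], [-1.56, 4.7], [0.09, 2.05], [-2.69, 2.69]. Speed limits (rad/s): [2.57, 2.57, 3.14, 3.14, 3.14, 3.14, 3.14].

INTERFACE

Orientations are given as a rotation vector (axis times angle).
In Python, from bench import monitor, cams, workorder gives the robot as it stands.
- The arm moves only by the tool move_arm, never from a script. Its arguments are lists of equal length, an entry for each row: "slide": the shift along the tool's x, y, z in cm, a list of three; "roll": the turn about the tool's z in rad. In form: {"slide": [[dx, dy, dz], ...], "roll": [roll, ...]}. A call has 1 to 20 rows; each row is the pose to reach, as a shift and turn from the pose commanded when the call began, along the tool's axes at that moment; what a row does not reach only later rows make up. A row lasts 1/10 s, in which the tool goes at most 50 mm and 8.59 degrees, less where a joint would pass 70% of its speed; a pose out of reach is approached as far as the arm can. A call with a gripper value outside its range is refused whole. "gripper" is the finger opening in cm, from 0 to 8.7, set as the call begins (left out, the last holds). The fingers move at their own pace and stop on an object; "squeeze" is the grip in N (left out, the last holds). Time passes only in rows, so rows that repeat a pose let the fingers close. It gives the time, the measured TCP pose, the force, the opening and the grip force at its end, in the units of the state.
- monitor.get_state(): the state, without advancing time (a new reading comes with each control period).
- cams.get_image(name): name is "scene" or "top" or "wrist"; returns the picture (420x560x3 uint8, red, green, blue); there is no depth.
- cams.get_calibration(name): a dict with "mtx" (3x3 intrinsics, pixels), "R" (3x3) and "t" (3): a world point X has camera coordinates R X + t. Camera axes: x right, y down, z forward; pixel columns grow to the right and rows downward; lengths in m; the calibration is good to about 2 mm. A picture is of the moment at which its call begins: read the wrist's pose just before it. get_calibration takes no time and is no camera call; for the wrist camera it gives the pose at the moment of the call.
- workorder.close_job(): hands the job in; it is judged then, once.
The state is a dict: "time": time; "joint_positions": joint angles; "qd": joint speeds; "joint_torque": joint torques, N m; "position": TCP position; "tool_rot": TCP orientation; "ft_force": force on the tool from outside, world axes, zero at the start; "torque": the same for the moment, N m; "grip_width": opening from 0.0 (shut) to 1.0 (fully open); "grip_force": force on a finger pad.
Only numpy, scipy, OpenCV 4.12 (cv2) and the standard library are available. Lean on these libraries where they do the work, as an engineer would, in place of code of your own. Each camera call takes 0.05 s, during which the arm holds its last target. There are 200 camera calls.

TASK

Pick up the rubber stamp by its handle, press its rubber face flat onto the open ink pad to ink it, then print the record card on the sloping stand: set the stamp flat on the slope inside the wide oblong frame, its long side along the frame's long side (either way round), and press lightly, with about 6 N. Do not mark the card anywhere else or press it hard, leave the vials and the small carton where they are, and finish still holding the stamp pressed there, without letting go.

Things in the scene. Friction and masses are not known exactly. Their poses are not given: they have to be found in the camera images.
- stamp: wooden rubber stamp standing on its rubber face; a block 22 x 52 mm and 17 mm high (long side along its y) with an upright turned handle on its centre, at most 24 mm in diameter, from 17 to 71 mm; weighs about 40 g. Origin: centre of the rubber face, z up along the handle. Grip the handle across any direction at 45 to 60 mm above the face
- ink_pad: black ink pad, fixed to the worktop, 66 x 105 mm (x, y); rigid. Its lid, hinged on the far (+x) long edge, stands open, leaning back, up to about 75 mm high. Origin: centre of the underside, z up
- ink_face (a point): centre of the ink pad's upper face, 6 mm above the worktop, z up, pad axes; the stamp's whole face fits on it if its centre stays within 20 mm of this point
- stand: grey sloping stand, fixed to the worktop, 132 x 150 mm and about 90 mm high at its far side, carrying the record card on a plate. Origin: centre of its underside, z up, the low side of the slope to its -x
- card_plate: aluminium plate 118 x 138 mm on a soft foam-rubber layer, a paper record card on it with a steel clip at its upper edge; it slopes by 0.35 rad, rising to +x. Pushed along its normal it gives 1 mm for every 1.5 N, up to 8 mm, then it is hard. Axes: z the outward normal of the card, x up the slope, y level. Origin: centre of the plate's underside; the card's face is 6 mm above it
- frame (a point): centre of the wide oblong frame printed on the card's face, 34 mm (x) by 64 mm (y) inside its lines; a smaller 24 mm square and three ruled lines are printed beside it. Axes as the plate's: z the outward normal, x up the slope, y along the frame's long side
- vial_large: bystander: amber pharmacy vial with white cap, 47 mm in diameter, 74 mm high, loose; origin centre of its underside
- vial_small: bystander: white vial, 37 mm in diameter, 60 mm high, loose; origin centre of its underside
- carton: bystander: small carton 36 x 62 x 30 mm, loose; origin centre of its underside
Not all that is in view belongs to the job. Of the things that look like the stand, the larger one is meant.

How it is judged:
On the way, in this order (a step that is already met when the one before it is completed fails the run):
1. the stamp's face is pressed flat on the ink pad, wholly on it (contact force between stamp and ink_pad above 1 N and contact force between the fingers and stamp above 1 N and horizontal distance between stamp and ink_face below 0.025 m and z of stamp in the frame of ink_face below 0.004 m and angle between stamp's own z axis and vertical below 0.12 rad), for 0.2 s.
2. the held stamp is lifted clear of the ink pad (height (world z) of stamp above 0.03 m and contact force between stamp and ink_pad below 0.1 N and contact force between the fingers and stamp above 1 N), for 0.1 s.
At the end, for the whole second after the job is handed in: The gripper still holds the stamp, its face flat on the card (within 0.1 rad of the slope and 3 mm), centred in the oblong frame within 7 mm each way and square to it within 0.17 rad, at rest, pressing with 2.5 to 10.5 N; vials and carton within 40 mm of where they stood (contact force between stamp and card_plate between 2.5 and 10.5 N and contact force between the fingers and stamp above 1 N and x of stamp in the frame of frame between -0.007 and 0.007 m and y of stamp in the frame of frame between -0.007 and 0.007 m and z of stamp in the frame of frame between -0.003 and 0.003 m and angle between the z axis of stamp and the z axis of frame, either way round below 0.1 rad and angle between the y axis of stamp and the y axis of frame, either way round below 0.17 rad and linear speed of stamp below 0.02 m/s and distance of each of vial_large, vial_small, carton from where it was at the start of the episode below 0.04 m); the arm keeps its last pose, push and grip.
It fails at once if the stamp touches the card outside the frame (contact force between stamp and card_plate above 0.5 N and (x of stamp in the frame of frame above 0.012 m or x of stamp in the frame of frame below -0.012 m or y of stamp in the frame of frame above 0.012 m or y of stamp in the frame of frame below -0.012 m)).
It fails at once if the card is pressed hard, with over 20 N (contact force between anything else and card_plate above 20 N).
It fails at once if a vial or the carton is knocked away (distance of any of vial_large, vial_small, carton from where it was at the start of the episode above 0.04 m).
It also fails if it takes over 51 s, if anything falls off the work surface, if the arm or the gripper's body presses on something with over 40 N, if the wrist force passes 120 N, or if a joint passes its speed limit or range.

## Working session

There is one attempt and no reset: what is moved stays moved. The work goes in short steps, Python scripts to look and compute and a tool call to move; the robot and the scene stay as the last step left them, time stands still between calls to the robot, and variables do not carry over. Pictures are saved under pics/ and viewed, at most 10 in all, crops included, and the job is handed in when it is done.

Besides the shell and the picture viewer there is one more tool, called after "Request:" as name(argument=value, ...), one argument or row to a line, values as JSON. move_arm: Moves the arm, as the interface text tells. Its arguments: {"type":"object","properties":{"slide":{"type":"array","items":{"type":"array","items":{"type":"number"}}},"roll":{"type":"array","items":{"type":"number"}},"gripper":{"type":"number"},"squeeze":{"type":"number"}},"required":["slide","roll"]}

```bash
mkdir -p pics; ls
python3 - <<'E'
from bench import monitor, cams
import cv2,numpy as np
print(monitor.get_state())
for n in ["scene","top"]:
    cv2.imwrite(f"pics/{n}0.png",cv2.resize(cams.get_image(n)[:,:,::-1],(784,588),interpolation=cv2.INTER_CUBIC)); c=cams.get_calibration(n); print(n,c)
E
```

```text
pics
{'time': 0.0, 'joint_positions': array([ 1.26910011,  0.32185254, -0.07007359,  1.45166407,  0.02260047,
        1.37076274, -0.05686171]), 'qd': array([-4.03469490e-04,  8.23512745e-04, -6.61257611e-04, -5.82452178e-04,
        1.87409945e-04,  7.20229884e-05,  5.59074903e-04]), 'joint_torque': array([ 3.51922199e-04, -4.91285491e+01, -4.03824449e-01, -3.12525880e+01,
       -6.40320126e-02,  4.37951123e-02,  1.70802819e-04]), 'position': array([ 0.20165209, -0.61736346,  0.22144771]), 'tool_rot': array([-3.10066185e+00, -4.93790831e-01,  6.22646295e-04]), 'ft_force': array([ 0.30244846, -0.58881209, -0.07341907]), 'torque': array([ 0.03091141,  0.04203109, -0.01601861]), 'grip_force': 0.0, 'grip_width': 1.0036012738646194}
scene {'mtx': array([[396.74133027,   0.        , 282.56951245],
       [  0.        , 396.74133027, 203.77237432],
       [  0.        ,   0.        ,   1.        ]]), 'R': array([[ 8.30647200e-01, -5.56798575e-01, -7.58728603e-04],
       [-3.95264233e-01, -5.88705054e-01, -7.05118817e-01],
       [ 3.92162485e-01,  5.86004870e-01, -7.09088766e-01]]), 't': array([-0.41184785,  0.31055091,  0.69403495])}
top {'mtx': array([[401.76978582,   0.        , 281.05341397],
       [  0.        , 401.76978582, 211.79452358],
       [  0.        ,   0.        ,   1.        ]]), 'R': array([[-0.00611974, -0.9998158 , -0.01819119],
       [-0.98234009,  0.00941273, -0.1868672 ],
       [ 0.18700401,  0.01672636, -0.98221674]]), 't': array([0.11430268, 0.54667395, 0.99128644])}
```

View pics/scene0.png

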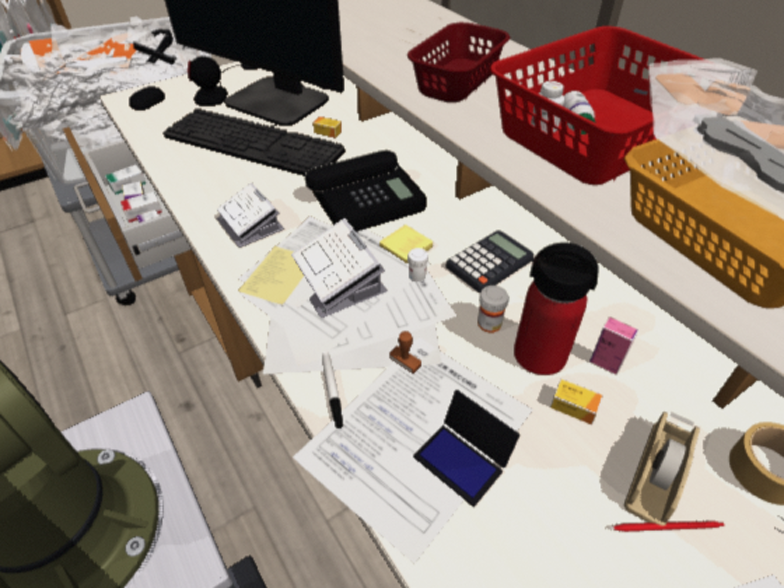

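View pics/top0.png

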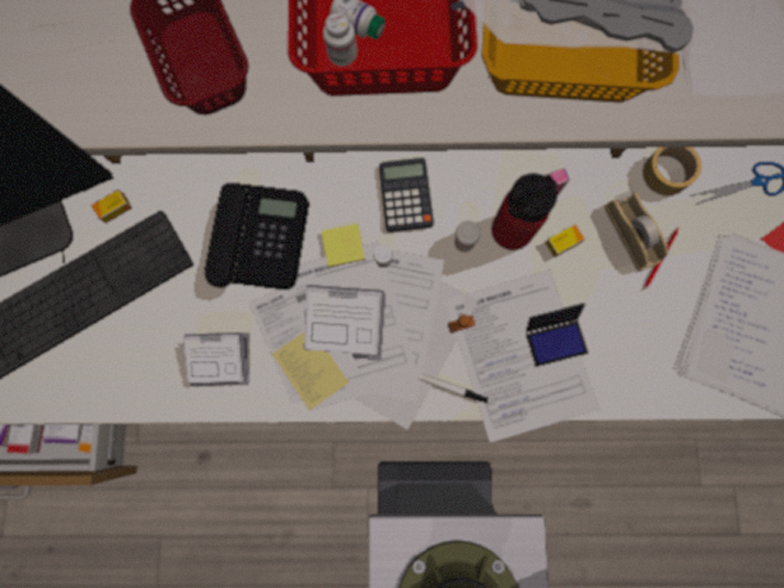

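Scene and top views (1.4× scale): there are two stand-like things. One is at top (343,320) / scene (340,265), the other at top (217,358) / scene (247,210). The first is larger, so it is the one meant. The stamp is at top (462,322), the ink pad at (557,340), and the small vial at (383,255). Next I'll get rough positions, plus one crop to confirm the stand.

```bash
cat > h.py <<'E'
from bench import monitor, cams
import cv2,numpy as np
from scipy.spatial.transform import Rotation as Ro
def ray(c,uv):
    d=c['R'].T@np.linalg.inv(c['mtx'])@np.array([*uv,1.]); return -c['R'].T@c['t'],d/np.linalg.norm(d)
def onz(c,uv,z):
    o,d=ray(c,uv); return o+d*(z-o[2])/d[2]
def tri(cs,uvs):
    A=np.zeros((3,3));b=np.zeros(3);rs=[ray(c,u) for c,u in zip(cs,uvs)]
    for o,d in rs:
        P=np.eye(3)-np.outer(d,d);A+=P;b+=P@o
    X=np.linalg.solve(A,b); return X,[np.linalg.norm((np.eye(3)-np.outer(d,d))@(X-o)) for o,d in rs]
def crop(im,x0,y0,x1,y1,s): return cv2.resize(im[y0:y1,x0:x1],None,fx=s,fy=s,interpolation=cv2.INTER_CUBIC)
E
python3 - <<'E'
from h import *
S,T=cams.get_calibration("scene"),cams.get_calibration("top")
np.set_printoptions(precision=4,suppress=True)
for n,a,b in [("stamp top",(406,338),(468,320)),("frame",(320,257),(329,332)),("pad",(460,463),(560,343))]:
    print(n,*tri([S,T],[np.array(a)/1.4,np.array(b)/1.4]))
im=cams.get_image("top");w=crop(im,120,190,280,285,4.9)
cv2.imwrite("pics/standcrop.png",w[:,:,::-1])
s=monitor.get_state();print(Ro.from_rotvec(s['tool_rot']).as_matrix())
W=cams.get_calibration("wrist");print(W)
E
```

```text
stamp top [ 0.4991 -0.0243  0.07  ] [np.float64(0.0007417996485648534), np.float64(0.0007417996485649178)]
frame [0.4851 0.2288 0.0478] [np.float64(0.0023482887499514157), np.float64(0.002348288749951317)]
pad [ 0.4633 -0.2038  0.0111] [np.float64(0.0003536532901025056), np.float64(0.0003536532901026111)]
[[ 0.9505  0.3106 -0.0006]
 [ 0.3106 -0.9505  0.0014]
 [-0.0001 -0.0015 -1.    ]]
{'mtx': array([[361.7828,   0.    , 288.6114],
       [  0.    , 361.7828, 208.428 ],
       [  0.    ,   0.    ,   1.    ]]), 'R': array([[ 0.3113, -0.9503, -0.0021],
       [-0.91  , -0.2987,  0.2876],
       [-0.274 , -0.0876, -0.9577]]), 't': array([-0.6486, -0.0351,  0.3915])}
```

View pics/standcrop.png

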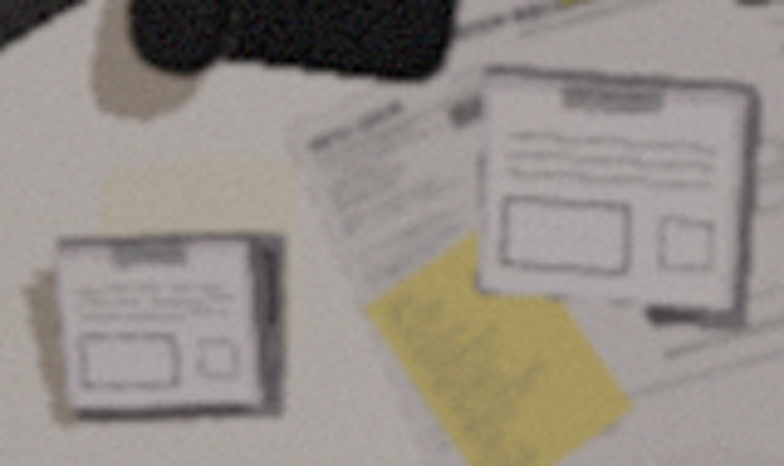

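The larger stand is confirmed on the right of the crop. Its wide frame has corners at (503,200), (630,203), (628,272) and (500,268). Moving the wrist camera over the work.

Request:
move_arm(
  slide=[
    [39.3,-40.5,0],
    [39.3,-40.5,0],
    [39.3,-40.5,0],
    [39.3,-40.5,0],
    [39.3,-40.5,0],
    [39.3,-40.5,0],
    [39.3,-40.5,0],
    [39.3,-40.5,0],
    [39.3,-40.5,0],
    [39.3,-40.5,0],
    [39.3,-40.5,0],
    [39.3,-40.5,0],
    [39.3,-40.5,0],
    [39.3,-40.5,0],
    [39.3,-40.5,0],
    [39.3,-40.5,0],
    [39.3,-40.5,0],
    [39.3,-40.5,0],
  ],
  roll=[0.316,0.316,0.316,0.316,0.316,0.316,0.316,0.316,0.316,0.316,0.316,0.316,0.316,0.316,0.316,0.316,0.316,0.316],
)

```text
time: 1.95
position: [0.4494, -0.1115, 0.2225]
tool_rot: [3.142, -0.002, -0.0]
ft_force: [0.5, 0.4, -0.3]
grip_width: 0.999
grip_force: 0.0
```

```bash
cat > shot.py <<'E'
import sys,pickle
from h import *
n=sys.argv[1]; c=cams.get_calibration("wrist"); im=cams.get_image("wrist")
pickle.dump((c,im),open(n+".pkl","wb")); cv2.imwrite(f"pics/{n}.png",cv2.resize(im[:,:,::-1],(784,588),interpolation=cv2.INTER_CUBIC))
E
python3 shot.py wA
```

```text
(no output)
```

Request:
move_arm(
  slide=[
    [3,-21,0],
    [3,-21,0],
    [3,-21,0],
    [3,-21,0],
    [3,-21,0],
    [3,-21,0],
    [3,-21,0],
    [3,-21,0],
    [3,-21,0],
  ],
  roll=[0,0,0,0,0,0,0,0,0],
)

```text
time: 2.9
position: [0.4798, 0.0973, 0.2224]
tool_rot: [3.141, -0.005, -0.0]
ft_force: [0.7, -0.5, 0.3]
grip_width: 1.0
grip_force: 0.0
```

```bash
python3 shot.py wB
```

```text
(no output)
```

View pics/wA.png

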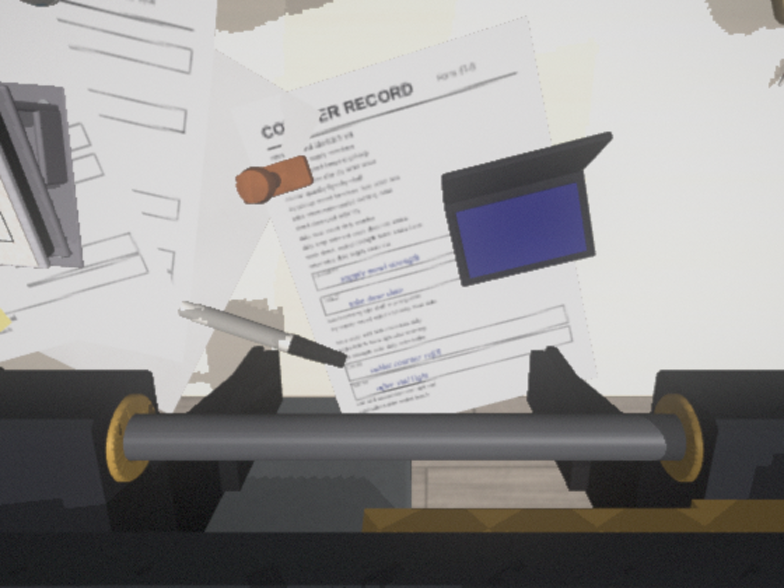

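View pics/wB.png

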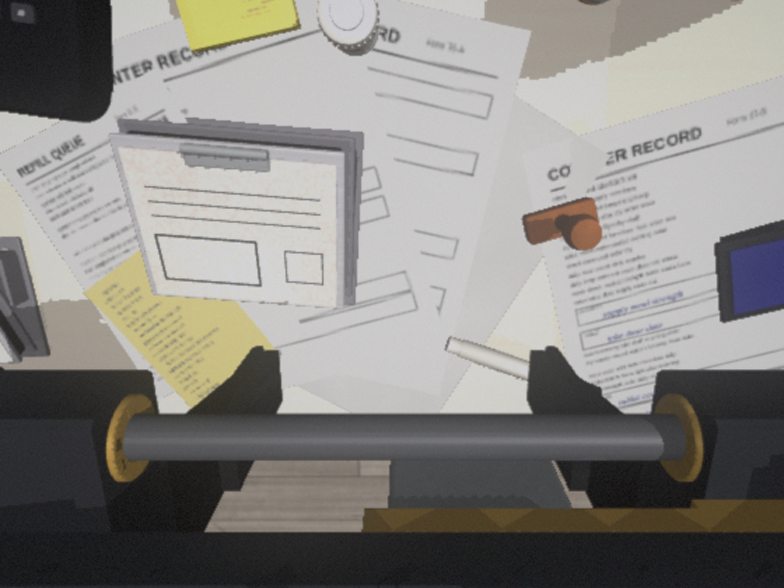

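Wrist A shows the stamp handle top at (254,186) with its block towards (300,172), and the pad face centred at (523,230). Wrist B shows the stamp top at (586,234), the frame centred at (209,260), the small vial at (347,14) and the pad at right. I'll take a third view over the frame for parallax, then enlarge.

Request:
move_arm(
  slide=[
    [-2,-16,0],
    [-2,-16,0],
    [-2,-16,0],
    [-2,-16,0],
    [-2,-16,0],
    [-2,-16,0],
    [-2,-16,0],
  ],
  roll=[0,0,0,0,0,0,0],
)

```text
time: 3.65
position: [0.4607, 0.2565, 0.2222]
tool_rot: [3.14, -0.007, -0.0]
ft_force: [-0.7, -0.3, 0.7]
grip_width: 1.001
grip_force: 0.0
```

```bash
python3 shot.py wC
python3 - <<'E'
from h import *; import pickle
L=lambda n:pickle.load(open(n+".pkl","rb"))
A,B,C=L("wA"),L("wB"),L("wC")
c=C[0];p=c['mtx']@(c['R']@np.array([.485,.229,.048])+c['t']);p=(p[:2]/p[2]).astype(int);print("C frame",p)
x,y=p[0]-50,p[1]-37
print("C crop origin",x,y)
top=np.hstack([crop(A[1],160,100,225,150,6),crop(B[1],370,132,435,182,6)])
bot=np.hstack([crop(B[1],100,155,197,212,4),crop(C[1],x,y,x+98,y+57,4)])
out=np.vstack([top,bot[:, :780]]);print(out.shape);cv2.imwrite("pics/c1.png",out[:,:,::-1])
E
```

```text
C frame [318 161]
C crop origin 268 124
(528, 780, 3)
```

View pics/c1.png

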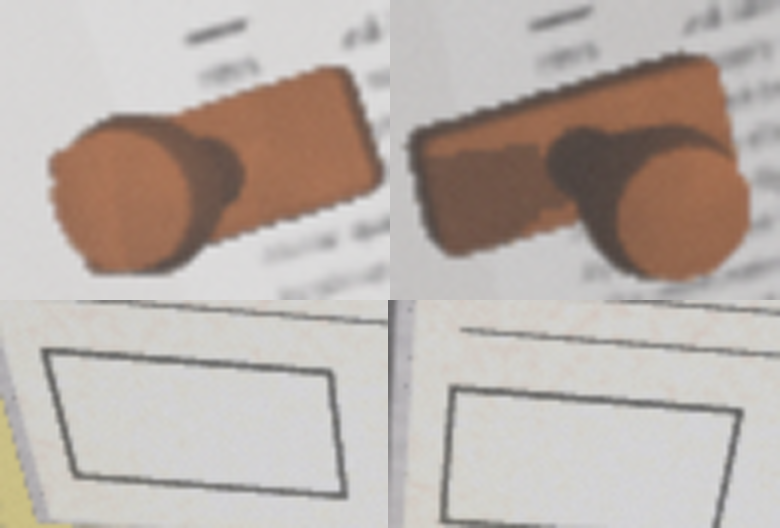

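Crop c1 shows the stamp top disc at (121,200) in A and (683,213) in B. The frame corners in B are (44,351), (331,373), (346,496) and (77,476), and in C (453,387), (742,410) and (443,521).

```bash
cat > meas.py <<'E'
from h import *; import pickle
np.set_printoptions(precision=4,suppress=True)
L=lambda n:pickle.load(open(n+".pkl","rb"))[0]
A,B,C=L("wA"),L("wB"),L("wC");S,T=cams.get_calibration("scene"),cams.get_calibration("top")
q=lambda u,v,o,s:np.array([o[0]+(u+.5)/s-.5,o[1]+(v+.5)/s-.5])
a=lambda u,v:q(u,v,(160,100),6); b=lambda u,v:q(u-390,v,(370,132),6)
fb=lambda u,v:q(u,v-300,(100,155),4); fc=lambda u,v:q(u-388,v-300,(268,124),4)
tp=tri([A,B],[a(121,200),b(683,213)]);print("stamp top",tp)
def yaw(c,p,r,z):
    d=onz(c,p,z)-onz(c,r,z);return np.arctan2(d[0],-d[1])  # angle: dir of -y side
for c,p,r,z in [(A,a(378,188),a(209,245),.017),(A,a(330,68),a(180,113),.017),(B,b(705,55),b(410,130),0.),(B,b(690,68),b(425,155),.017)]:
    print("edge +x per -y",yaw(c,p,r,z),onz(c,p,z),onz(c,r,z))
P=[tri([B,C],[fb(*x),fc(*y)]) for x,y in [((44,351),(453,387)),((331,373),(742,410)),((77,476),(443,521))]]
for p in P: print(p)
TL,TR,BL=[p[0] for p in P]
ctr=(TR+BL)/2;y=(TL-TR);x=(TL-BL)
print("frame ctr",ctr,"size",np.linalg.norm(x),np.linalg.norm(y),"yaw y",np.arctan2(-y[0],y[1]),"ylevel",y[2],"slope",np.arctan2(x[2],np.hypot(x[0],x[1])))
cs=[(455,210),(582,182),(593,255),(466,279)]
W=np.array([onz(A,np.array(k)/1.4,.006) for k in cs]);print("pad A",W,W.mean(0))
d=W[1]-W[0]+W[2]-W[3];print("pad yaw",np.arctan2(d[0],-d[1]))
E
python3 meas.py
```

```text
stamp top (array([ 0.5016, -0.017 ,  0.0671]), [np.float64(0.0001277740140411239), np.float64(0.00012777401404122235)])
edge +x per -y 0.31365982247310703 [ 0.499 -0.045  0.017] [ 0.4897 -0.0162  0.017 ]
edge +x per -y 0.2767561625030043 [ 0.5183 -0.0382  0.017 ] [ 0.5112 -0.0131  0.017 ]
edge +x per -y 0.2501244386402122 [ 0.5174 -0.0424 -0.    ] [0.5045 0.0084 0.    ]
edge +x per -y 0.3220323104970698 [ 0.5171 -0.0339  0.017 ] [0.5026 0.0096 0.017 ]
(array([0.5004, 0.2611, 0.0559]), [np.float64(0.00028796863827806304), np.float64(0.00028796863827798845)])
(array([0.4951, 0.1957, 0.0558]), [np.float64(0.00023400929036454694), np.float64(0.0002340092903645533)])
(array([0.4671, 0.2639, 0.0429]), [np.float64(0.00013074255223079757), np.float64(0.0001307425522307914)])
frame ctr [0.4811 0.2298 0.0494] size 0.03588675464418929 0.06554691331877416 yaw y -0.08168148614614729 ylevel 5.356719086366257e-05 slope 0.3695771840301495
pad A [[ 0.4786 -0.1487  0.006 ]
 [ 0.4989 -0.2411  0.006 ]
 [ 0.4443 -0.255   0.006 ]
 [ 0.4254 -0.1587  0.006 ]] [ 0.4618 -0.2009  0.006 ]
pad yaw 0.20525192974823606
```

Request:
move_arm(
  slide=[
    [4.2,27.3,0],
    [4.2,27.3,0],
    [4.2,27.3,0],
    [4.2,27.3,0],
    [4.2,27.3,0],
    [4.2,27.3,0],
    [4.2,27.3,0],
    [4.2,27.3,0],
    [4.2,27.3,4],
    [4.2,27.3,8],
    [4.2,27.3,11],
    [4.2,27.3,11],
    [4.2,27.3,11],
  ],
  roll=[-0.295,-0.295,-0.295,-0.295,-0.295,-0.295,-0.295,-0.295,-0.295,-0.295,-0.295,-0.295,-0.295],
)

```text
time: 5.0
position: [0.5018, -0.0128, 0.1132]
tool_rot: [-3.107, -0.464, -0.0]
ft_force: [-0.0, -0.8, 0.8]
grip_width: 1.002
grip_force: 0.0
```

```bash
python3 shot.py wD
python3 - <<'E'
from h import *;import pickle
s=monitor.get_state();p=s['position'];print(p,s['tool_rot'])
R=Ro.from_rotvec(s['tool_rot']).as_matrix()
c=pickle.load(open("wD.pkl","rb"))[0]
for X in ([.5016,-.017,.071],[.5016,-.017,.017]):
    v=c['mtx']@(c['R']@np.array(X)+c['t']);print(v[:2]/v[2]*1.4)
print(R.T@(np.array([.5016,-.017,.033])-p))
E
```

```text
[ 0.50274794 -0.01305911  0.11420861] [3.10686876 0.46310156 0.00359192]
[414.49870624 335.20575526]
[412.61346496 297.85261096]
[-0.00242628  0.00337552  0.08120595]
```

View pics/wD.png

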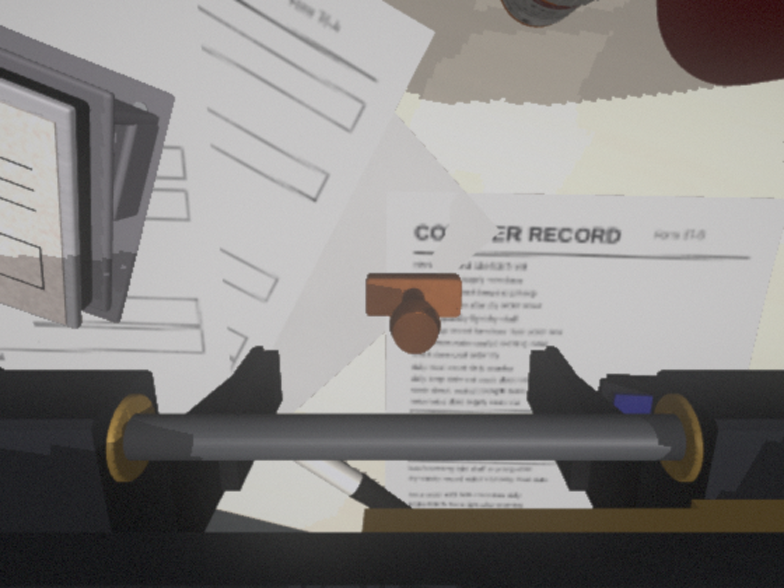

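Stamp seen square to the fingers at (413,295), its top at (415,330), about 3.5 mm toward +tool y.

Request:
move_arm(
  slide=[
    [-0.1,0.35,2],
    [-0.1,0.35,5],
    [-0.1,0.35,7.5],
    [-0.1,0.35,8.1],
    [-0.1,0.35,8.1],
    [-0.1,0.35,8.1],
  ],
  roll=[0,0,0,0,0,0],
)

```text
time: 5.65
position: [0.5034, -0.0174, 0.0335]
tool_rot: [3.107, 0.461, 0.005]
ft_force: [-0.2, 1.1, 0.1]
grip_width: 1.002
grip_force: 0.0
```

Request:
move_arm(
  slide=[
    [0,0,0],
    [0,0,0],
    [0,0,0],
    [0,0,0],
    [0,0,0],
    [0,0,0],
    [0,0,0],
    [0,0,0],
    [0,0,0],
    [0,0,0],
    [0,0,0],
    [0,0,0],
  ],
  roll=[0,0,0,0,0,0,0,0,0,0,0,0],
  gripper=0.5,
  squeeze=15,
)

```text
time: 6.85
position: [0.5017, -0.0176, 0.0315]
tool_rot: [3.107, 0.461, -0.0]
ft_force: [-0.0, 0.3, 0.3]
grip_width: 0.245
grip_force: 14.9
```

Request:
move_arm(
  slide=[
    [0,0,-4],
    [0,0,-8],
    [0,0,-10],
    [-9.1,16.4,-10],
    [-9.1,16.4,-10],
    [-9.1,16.4,-10],
    [-9.1,16.4,-10],
    [-9.1,16.4,-10],
    [-9.1,16.4,-10],
    [-9.1,16.4,-6],
    [-9.1,16.4,-3],
    [-9.1,16.4,-1.5],
    [-9.1,16.4,-1.5],
  ],
  roll=[0,0,0,0.09,0.09,0.09,0.09,0.09,0.09,0.09,0.09,0.09,0.09],
)

```text
time: 8.15
position: [0.4611, -0.1986, 0.0447]
tool_rot: [-3.122, -0.325, 0.005]
ft_force: [-0.5, 0.5, 0.6]
grip_width: 0.249
grip_force: 14.9
```

Request:
move_arm(
  slide=[
    [0,0,0.3],
    [0,0,0.6],
    [0,0,0.8],
    [0,0,0.9],
    [0,0,0.9],
  ],
  roll=[0,0,0,0,0],
)

```text
time: 8.65
position: [0.4624, -0.201, 0.0378]
tool_rot: [3.125, 0.321, 0.0]
ft_force: [-0.3, 0.1, -0.8]
grip_width: 0.246
grip_force: 14.9
```

Run:
```python
from h import *
s=monitor.get_state();print(s['position'],s['tool_rot'],s['ft_force'],s['torque'],s['grip_force'],s['grip_width'])
S=crop(cams.get_image("scene"),260,235,390,365,4.5)
cv2.imwrite("pics/pad.png",S[:,:,::-1])
```

```text
[ 0.46242149 -0.20103618  0.03784069] [3.12464664e+00 3.20929333e-01 4.89408658e-04] [-0.25782096  0.14580683 -0.8123803 ] [-0.02683814  0.0022761   0.01983543] 14.91315393590412 0.24634839154319513
```

View pics/pad.png

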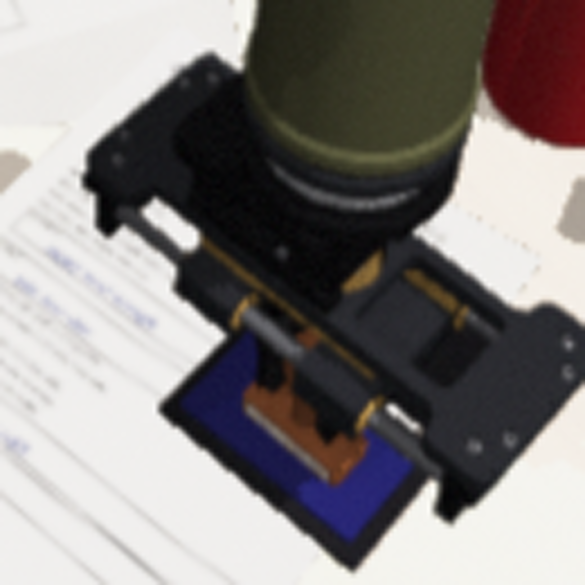

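The stamp sits well inside the pad, centred but with no force yet. Stepping down.

Request:
move_arm(
  slide=[
    [0,0,0.05],
    [0,0,0.1],
    [0,0,0.15],
    [0,0,0.15],
  ],
  roll=[0,0,0,0],
)

```text
time: 9.1
position: [0.4633, -0.2011, 0.0374]
tool_rot: [3.124, 0.321, 0.002]
ft_force: [-1.0, 0.7, 7.2]
grip_width: 0.246
grip_force: 14.4
```

Request:
move_arm(
  slide=[
    [0,0,0],
    [0,0,0],
    [0,0,0],
    [0,0,0],
  ],
  roll=[0,0,0,0],
)

```text
time: 9.5
position: [0.4632, -0.2012, 0.0374]
tool_rot: [3.124, 0.321, 0.002]
ft_force: [-1.6, 0.6, 7.9]
grip_width: 0.249
grip_force: 14.4
```

Request:
move_arm(
  slide=[
    [0,0,-2],
    [0,0,-4.5],
    [0,0,-4.5],
    [0,0,-4.5],
    [0,0,-4.5],
  ],
  roll=[0,0,0,0,0],
)

```text
time: 10.0
position: [0.4615, -0.2006, 0.0801]
tool_rot: [-3.124, -0.321, 0.002]
ft_force: [0.2, -0.5, -0.4]
grip_width: 0.248
grip_force: 14.9
```

Inked and lifted. The slope needs the stamp tilted 0.35 rad in the fingers, since the tool itself cannot tilt. I'll pivot the stamp about its near edge on the pad.

Request:
move_arm(
  slide=[
    [0,0,2.5],
    [0,0,4],
    [0,0,4.4],
    [0,0,4.5],
    [-0.15,0,4.48],
    [-0.3,0,4.45],
    [-0.5,0,4.42],
    [-0.5,0,4.42],
  ],
  roll=[0,0,0,0,0,0,0,0],
  squeeze=10,
)

```text
time: 10.8
position: [0.4569, -0.2021, 0.0368]
tool_rot: [3.125, 0.32, -0.001]
ft_force: [-0.1, 0.8, -0.4]
grip_width: 0.245
grip_force: 10.0
```

Request:
move_arm(
  slide=[
    [0,0,0.05],
    [0,0,0.1],
    [0,0,0.1],
  ],
  roll=[0,0,0],
)

```text
time: 11.1
position: [0.4573, -0.2019, 0.0358]
tool_rot: [-3.125, -0.321, 0.0]
ft_force: [0.0, 0.2, -0.2]
grip_width: 0.246
grip_force: 10.0
```

Request:
move_arm(
  slide=[
    [0,0,0.05],
    [0,0,0.1],
    [0,0,0.1],
  ],
  roll=[0,0,0],
)

```text
time: 11.4
position: [0.4579, -0.202, 0.0354]
tool_rot: [3.125, 0.321, 0.001]
ft_force: [-0.3, 0.1, 4.2]
grip_width: 0.241
grip_force: 9.7
```

Run:
```python
from h import *
s=monitor.get_state();print(s['position'],s['ft_force'],s['torque'])
S=crop(cams.get_image("scene"),290,285,370,355,9)
cv2.imwrite("pics/tilt1.png",S[:,:,::-1])
```

```text
[ 0.45787144 -0.2019558   0.03543676] [-0.33729333  0.09580083  4.21299116] [0.13956946 0.23685392 0.02481917]
```

View pics/tilt1.png

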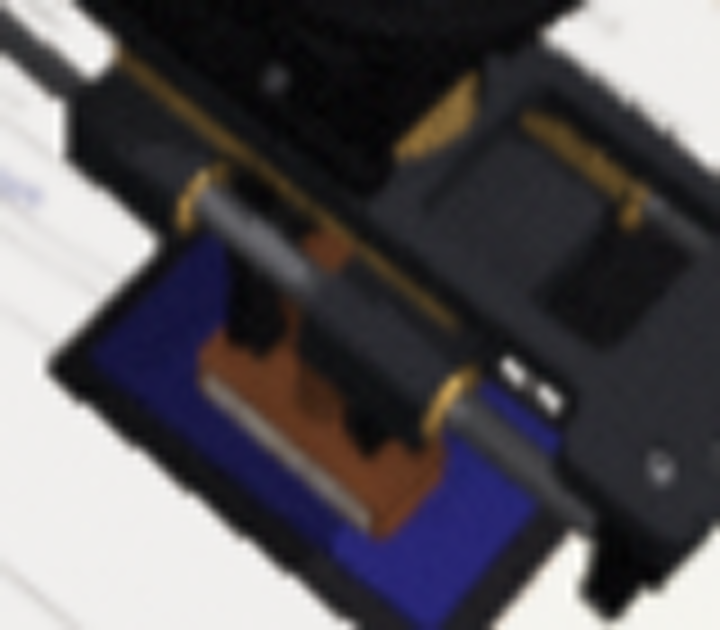

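Crop tilt1 shows the stamp on the pad, with its front lower edge from (200,383) to (372,535) and its right end at (440,460). I'll compare those with projected models to get the tilt.

```bash
cat > proj.py <<'E'
from h import *
S=cams.get_calibration("scene")
def stamp(tcp,yaw,th,slip=0.,h=.0505,pts=None):
    # grasp point fixed in tool: 19mm above tcp; stamp leans toward tool -x by th
    g=np.array(tcp)+[0,0,.019]; Rz=Ro.from_euler('z',yaw); Rt=Rz*Ro.from_euler('y',-th)
    P=np.array(pts)-[0,0,h-slip]
    return g+Rt.apply(P)
def px(X,o=(290,285),s=9):
    v=(S['mtx']@(S['R']@X.T+S['t'][:,None]));v=(v[:2]/v[2]).T
    return (v-o+.5)*s-.5
E
python3 - <<'E'
from proj import *
np.set_printoptions(precision=0,suppress=True)
pts=[(-.011,.026,0),(-.011,-.026,0),(.011,-.026,0),(.011,-.026,.017),(-.011,-.026,.017),(-.011,.026,.017),(.011,.026,.017),(0,0,.071)]
for th,sl in [(0,.002),(.1,.002),(.2,.003),(.3,.003),(-.1,.002)]:
    X=stamp((.4575,-.202,.0355),.205,th,sl,pts=pts);print(th,"zmin %.4f"%X[:,2].min());print(px(X).round().tolist())
s=cams.get_image("scene")
m=crop(s,290,285,370,355,1); print(m[48:62:1,30:42].astype(int)[:, ::2, 0])
E
```

```text
0 zmin 0.0060
[[193.0, 390.0], [383.0, 554.0], [451.0, 482.0], [459.0, 443.0], [391.0, 516.0], [197.0, 350.0], [266.0, 282.0], [348.0, 264.0]]
0.1 zmin 0.0051
[[208.0, 376.0], [398.0, 540.0], [466.0, 463.0], [469.0, 430.0], [400.0, 508.0], [207.0, 342.0], [276.0, 269.0], [341.0, 271.0]]
0.2 zmin 0.0058
[[223.0, 360.0], [413.0, 523.0], [480.0, 443.0], [479.0, 415.0], [410.0, 497.0], [217.0, 332.0], [285.0, 255.0], [333.0, 278.0]]
0.3 zmin 0.0059
[[238.0, 345.0], [428.0, 507.0], [494.0, 424.0], [488.0, 402.0], [420.0, 487.0], [227.0, 323.0], [294.0, 243.0], [325.0, 287.0]]
-0.1 zmin 0.0051
[[178.0, 402.0], [369.0, 568.0], [435.0, 500.0], [449.0, 456.0], [381.0, 524.0], [188.0, 357.0], [256.0, 294.0], [355.0, 257.0]]
[[118  93 100  98  67  14]
 [109 101  99 100  90  19]
 [ 69 115  92  99  99  46]
 [ 38  99  99  97 103  89]
 [ 27  58 105  98 106 103]
 [ 28  32  87 114 101 109]
 [ 26  25  52 113 100 105]
 [ 26  25  30  80 107  99]
 [ 24  26  27  44  98 101]
 [ 24  22  25  27  66 111]
 [ 21  22  25  25  43  91]
 [ 18  20  24  26  40  58]
 [ 22  20  21  25  39  44]
 [ 39  20  21  24  38  40]]
```

No tilt yet: it slid flat. I'll press a bit harder with a firmer grip and read the drag force.

Request:
move_arm(
  slide=[
    [0,0,0.05],
    [0,0,0.08],
    [-0.1,0,0.08],
    [-0.2,0,0.08],
    [-0.3,0,0.08],
  ],
  roll=[0,0,0,0,0],
  squeeze=15,
)

```text
time: 12.0
position: [0.4565, -0.2023, 0.0353]
tool_rot: [3.124, 0.322, 0.006]
ft_force: [1.4, 2.2, 7.9]
grip_width: 0.244
grip_force: 14.5
```

Run:
```python
from h import *
s=monitor.get_state();print(s['position'],s['ft_force'],s['torque'],s['joint_positions'])
```

```text
[ 0.45647482 -0.20229368  0.03534782] [1.39814622 2.22332469 7.89248741] [ 0.43439634 -0.22601005 -0.04549065] [ 0.88566849  0.22721675 -0.56622673  2.00781951  0.14918679  0.94265115
 -1.12198255]
```

Request:
move_arm(
  slide=[
    [-0.1,0,0],
    [-0.2,0,0],
    [-0.3,0,0],
    [-0.4,0,0],
  ],
  roll=[0,0,0,0],
)

```text
time: 12.4
position: [0.4532, -0.2031, 0.0357]
tool_rot: [3.124, 0.322, 0.007]
ft_force: [0.5, 2.5, 7.9]
grip_width: 0.236
grip_force: 14.5
```

Run:
```python
from h import *
s=monitor.get_state();print(s['position'],s['ft_force'],s['torque'])
from proj import *
cv2.imwrite("t2.png",cams.get_image("scene")[285:355,290:370,::-1])
```

```text
[ 0.45319221 -0.20310133  0.03567497] [0.46219496 2.46629515 7.90671295] [ 0.50799706 -0.32113371 -0.03068311]
```

Run:
```python
from proj import *
np.set_printoptions(precision=2,suppress=True)
a=cv2.resize(cv2.imread("pics/tilt1.png"),(80,70),interpolation=cv2.INTER_AREA);b=cv2.imread("t2.png")
k=6;A=cv2.resize(a,None,fx=k,fy=k,interpolation=cv2.INTER_CUBIC);B=cv2.resize(b,None,fx=k,fy=k,interpolation=cv2.INTER_CUBIC)
for n,(x0,y0,x1,y1) in dict(frontR=(36,48,47,61),frontL=(20,37,30,50),front=(20,37,47,61),rail=(46,40,56,50),gold=(10,15,28,30),knob=(33,24,40,31)).items():
    T=A[y0*k:y1*k,x0*k:x1*k]; r=cv2.matchTemplate(B,T,cv2.TM_CCOEFF_NORMED);_,m,_,l=cv2.minMaxLoc(r);print(n,m,(l[0]/k-x0,l[1]/k-y0))
pts=[(-.011,.026,0),(-.011,-.026,0),(0,0,.071)]
f=lambda t,th:px(stamp(t,.205,th,.002,pts=pts),s=1)
p0=f((.4579,-.202,.0354),0)
for th in (0,.1,.2): print(th,(f((.4532,-.2031,.0356),th)-p0).tolist())
```

```text
frontR 0.8604720830917358 (-1.0, 0.8333333333333357)
frontL 0.9219828248023987 (-0.33333333333333215, 0.6666666666666643)
front 0.9442030787467957 (-0.6666666666666679, -0.1666666666666643)
rail 0.912197470664978 (-1.8333333333333357, 2.0)
gold 0.9940502047538757 (-1.833333333333334, 2.0)
knob 0.9692355394363403 (-2.166666666666668, 2.0)
0 [[-1.628502924163115, 1.6726322980754844], [-1.6097399994174566, 1.7974283671018156], [-1.6982115550540016, 1.7580276809700877]]
0.1 [[0.05460766789531135, 0.1818982847395887], [0.04380167979087446, 0.1772409031564166], [-2.5265258932003576, 2.6195950902116465]]
0.2 [[1.7588991950027548, -1.4426795918315634], [1.7286459958574483, -1.5725018966632547], [-3.358655359959073, 3.539476775036235]]
```

The gripper moved 2 px while the block's front edge stayed nearly fixed, so the stamp is pivoting on its edge. Continuing.

Request:
move_arm(
  slide=[
    [-0.1,0,0],
    [-0.2,0,-0.02],
    [-0.3,0,-0.03],
    [-0.4,0,-0.04],
    [-0.5,0,-0.04],
    [-0.6,0,-0.04],
  ],
  roll=[0,0,0,0,0,0],
)

```text
time: 13.05
position: [0.4466, -0.2045, 0.0357]
tool_rot: [3.124, 0.322, 0.005]
ft_force: [0.4, 0.9, 7.3]
grip_width: 0.242
grip_force: 14.7
```

```bash
cat > track.py <<'E'
from proj import *
import sys
s=monitor.get_state();print(s['position'],s['ft_force'])
b=cams.get_image("scene")[280:370,280:380,::-1].copy();cv2.imwrite(sys.argv[1],b)
a=cv2.resize(cv2.imread("pics/tilt1.png"),(80,70),interpolation=cv2.INTER_AREA)
k=6;A=cv2.resize(a,None,fx=k,fy=k,interpolation=cv2.INTER_CUBIC);B=cv2.resize(b,None,fx=k,fy=k,interpolation=cv2.INTER_CUBIC)
for n,(x0,y0,x1,y1) in dict(frontR=(36,48,47,61),frontL=(20,37,30,50),gold=(10,15,28,30),knob=(33,24,40,31)).items():
    T=A[y0*k:y1*k,x0*k:x1*k]; r=cv2.matchTemplate(B,T,cv2.TM_CCOEFF_NORMED);_,m,_,l=cv2.minMaxLoc(r);print(n,round(m,2),np.round((l[0]/k-x0-10,l[1]/k-y0-5),2))
E
python3 track.py t3.png
```

```text
[ 0.44662738 -0.20449293  0.03574553] [0.44599094 0.94583695 7.34611031]
frontR 0.53 [-9.83 -5.83]
frontL 0.75 [3.  4.5]
gold 1.0 [-4.5  4.5]
knob 0.98 [-4.67  4.67]
```

```bash
cat > strip.py <<'E'
import cv2,numpy as np,sys
for n,o in [("pics/tilt1.png",(290,285)),("t2.png",(290,285))]+[(f,(280,280)) for f in sys.argv[1:]]:
    a=cv2.imread(n)
    if n.startswith("pics"): a=cv2.resize(a,(80,70),interpolation=cv2.INTER_AREA)
    h=cv2.cvtColor(a,cv2.COLOR_BGR2HSV).astype(int);b,g,r=[a[:,:,i].astype(int) for i in range(3)]
    br=((r-b>25)).astype(np.uint8)
    X,Y=np.meshgrid(np.arange(a.shape[1])+o[0],np.arange(a.shape[0])+o[1])
    roi=(X>300)&(X<345)&(Y>310)&(Y<352)
    gr=(h[:,:,1]<90)&(h[:,:,2]>85)&(h[:,:,2]<215)&roi&(cv2.dilate(br,np.ones((5,5)))>0)
    br=(br>0)&roi
    print(n,"brown",br.sum(),X[br].mean().round(1),Y[br].mean().round(1),X[br].min(),X[br].max(),Y[br].min(),Y[br].max(),"gray",gr.sum(), [round(float(v),1) for v in (X[gr].mean(),Y[gr].mean(),X[gr].min(),X[gr].max(),Y[gr].min(),Y[gr].max())] if gr.any() else 0)
E
python3 strip.py t3.png
python3 - <<'E'
import cv2
a=cv2.imread("t3.png")
for y in range(30,75,2): print(y+280,' '.join('%d,%d,%d'%tuple(a[y,x,::-1]//16) for x in range(20,64,2)))
E
```

```text
pics/tilt1.png brown 276 326.9 329.5 312 342 311 343 gray 52 [322.1, 331.9, 307.0, 341.0, 311.0, 343.0]
t2.png brown 232 326.3 330.2 307 340 311 344 gray 34 [321.0, 333.2, 305.0, 338.0, 313.0, 343.0]
t3.png brown 145 325.0 329.3 305 338 311 344 gray 25 [318.5, 323.0, 303.0, 337.0, 311.0, 342.0]
310 1,1,1 1,1,1 2,2,2 8,6,4 6,5,5 3,2,2 0,0,0 0,0,0 3,2,1 2,2,1 1,1,1 1,1,1 0,0,0 0,0,0 2,2,2 2,2,3 2,2,2 1,1,1 2,2,2 2,2,2 2,2,2 2,2,3
312 1,1,2 1,1,1 2,2,1 8,6,3 5,5,5 5,5,5 2,2,2 0,0,0 1,1,1 3,2,1 2,2,1 1,1,1 1,1,1 2,2,2 2,2,3 2,2,3 2,2,2 2,2,2 2,2,2 2,2,2 2,2,2 2,2,3
314 12,12,12 2,2,2 2,2,1 6,4,2 2,2,3 5,5,5 5,5,6 4,4,5 1,1,1 1,0,1 2,2,1 3,2,1 1,1,1 1,1,1 2,2,2 2,2,3 2,2,3 2,2,3 2,2,3 2,2,2 2,2,2 2,2,3
316 14,14,14 12,12,12 1,1,2 1,1,1 1,1,3 2,2,3 5,5,5 6,6,6 5,5,5 2,2,1 5,2,1 5,3,1 4,3,2 1,1,1 1,1,1 2,2,2 2,2,3 2,2,3 2,2,2 2,2,2 2,2,2 2,2,3
318 14,14,13 4,4,4 1,1,1 1,1,3 1,1,4 1,1,3 1,1,2 4,4,4 6,6,6 5,5,5 4,3,2 6,3,2 3,2,2 3,3,1 1,1,1 1,1,1 2,2,2 2,2,3 2,2,3 2,2,3 2,2,2 2,2,2
320 5,5,4 1,1,1 1,1,3 1,1,3 1,1,3 1,1,3 0,0,0 1,1,1 4,4,4 6,6,6 4,4,4 3,3,3 1,1,2 1,1,1 3,3,1 2,2,1 1,1,1 1,2,2 
[... 1918 characters left out ...]
2,7
348 15,14,14 15,14,14 15,14,14 15,14,14 15,14,14 15,14,14 15,14,14 15,14,14 15,14,14 15,14,14 13,13,13 4,4,4 2,2,2 2,2,2 1,1,3 2,2,7 2,2,7 2,2,7 2,2,7 2,2,7 2,2,7 2,2,7
350 15,14,14 15,14,14 15,14,14 15,14,14 15,14,14 15,14,14 15,14,14 15,14,14 15,14,14 15,14,14 15,14,14 14,14,14 7,6,6 2,2,2 2,2,2 1,1,3 2,2,6 2,2,7 2,2,7 2,2,7 2,2,7 1,1,3
352 15,14,14 15,14,14 15,14,14 15,14,14 15,14,14 15,14,14 15,14,14 15,14,14 15,14,14 15,14,14 15,14,14 15,14,14 14,14,14 7,7,7 2,2,2 2,2,2 1,1,2 2,2,5 2,2,7 2,2,7 2,1,4 2,2,2
354 14,14,14 15,14,14 15,14,14 15,14,14 15,14,14 15,14,14 15,14,14 15,14,14 15,14,14 15,14,14 15,14,14 15,15,14 15,14,14 14,14,14 13,12,12 2,2,2 2,2,2 2,1,2 1,1,4 2,2,5 2,1,2 1,1,2
```

The front lower edge still runs (311,327) to (331,345) in native pixels, exactly as before, while the TCP went 11.6 mm. Tilt is about 0.22 rad; 6.5 mm more is needed.

Request:
move_arm(
  slide=[
    [-0.1,0,0],
    [-0.2,0,0.01],
    [-0.3,0,0.02],
    [-0.4,0,0.03],
    [-0.5,0,0.04],
    [-0.6,0,0.05],
    [-0.65,0,0.05],
    [-0.65,0,0.05],
  ],
  roll=[0,0,0,0,0,0,0,0],
)

```text
time: 13.9
position: [0.4395, -0.2059, 0.0349]
tool_rot: [3.124, 0.321, 0.003]
ft_force: [-0.7, 0.6, 6.5]
grip_width: 0.236
grip_force: 14.8
```

```bash
python3 track.py t4.png
python3 - <<'E'
import cv2
a=cv2.imread("t4.png").astype(int)
# front strip: first x per row where not blue on pad
for y in range(44,68,2):
    r=a[y]; print(y+280,[(x+280,*(r[x,::-1]//16)) for x in range(28,56) if r[x,2]>45 and r[x,0]-r[x,2]<30][:3])
E
```

```text
[ 0.43953979 -0.20594375  0.03489181] [-0.68058844  0.62369725  6.53373121]
frontR 0.52 [-13.5 -18. ]
frontL 0.61 [32.83 -2.67]
gold 1.0 [-7.5  7.5]
knob 0.97 [-7.5  8. ]
324 [(314, np.int64(3), np.int64(3), np.int64(3)), (315, np.int64(4), np.int64(4), np.int64(4)), (316, np.int64(4), np.int64(4), np.int64(5))]
326 [(315, np.int64(3), np.int64(2), np.int64(2)), (316, np.int64(2), np.int64(2), np.int64(2)), (328, np.int64(3), np.int64(2), np.int64(2))]
328 [(331, np.int64(3), np.int64(2), np.int64(2)), (332, np.int64(3), np.int64(2), np.int64(1))]
330 [(314, np.int64(3), np.int64(2), np.int64(1))]
332 [(326, np.int64(2), np.int64(3), np.int64(3))]
334 [(332, np.int64(3), np.int64(2), np.int64(2)), (333, np.int64(4), np.int64(3), np.int64(2)), (334, np.int64(5), np.int64(4), np.int64(2))]
336 [(330, np.int64(3), np.int64(3), np.int64(2)), (331, np.int64(7), np.int64(5), np.int64(3)), (332, np.int64(11), np.int64(10), np.int64(6))]
338 [(308, np.int64(13), np.int64(13), np.int64(13)), (309, np.int64(7), np.int64(7), np.int64(7)), (329, np.int64(2), np.int64(2), np.int64(2))]
340 [(308, np.int64(15), np.int64(14), np.int64(14)), (309, np.int64(14), np.int64(14), np.int64(14)), (310, np.int64(14), np.int64(13), np.int64(13))]
342 [(308, np.int64(15), np.int64(14), np.int64(14)), (309, np.int64(15), np.int64(14), np.int64(14)), (310, np.int64(15), np.int64(14), np.int64(14))]
344 [(308, np.int64(15), np.int64(14), np.int64(14)), (309, np.int64(15), np.int64(14), np.int64(14)), (310, np.int64(15), np.int64(14), np.int64(14))]
346 [(308, np.int64(15), np.int64(14), np.int64(14)), (309, np.int64(15), np.int64(14), np.int64(14)), (310, np.int64(15), np.int64(14), np.int64(14))]
```

Request:
move_arm(
  slide=[
    [0,0,-2],
    [0,0,-5],
    [0,0,-9],
    [0,0,-11.5],
    [10.4,-42.5,-11.5],
    [10.4,-42.5,-11.5],
    [10.4,-42.5,-11.5],
    [10.4,-42.5,-11.5],
    [10.4,-42.5,-11.5],
    [10.4,-42.5,-11.5],
    [10.4,-42.5,-11.5],
    [10.4,-42.5,-11.5],
    [10.4,-42.5,-11.5],
    [10.4,-42.5,-11.5],
    [10.4,-42.5,-11.5],
    [10.4,-42.5,-11.5],
    [10.4,-42.5,-11.5],
    [10.4,-42.5,-11.5],
  ],
  roll=[0,0,0,0,0.287,0.287,0.287,0.287,0.287,0.287,0.287,0.287,0.287,0.287,0.287,0.287,0.287,0.287],
)

```text
time: 15.75
position: [0.4541, 0.2298, 0.1489]
tool_rot: [3.138, -0.133, 0.001]
ft_force: [-0.2, 0.3, 0.6]
grip_width: 0.24
grip_force: 15.1
```

Run:
```python
from proj import *
ps=[]
for i in range(5):
    cams.get_image("top") if i else None
    s=monitor.get_state();ps.append(s['position'])
p=np.mean(ps,0);print(p,s['tool_rot'],s['ft_force'])
im=cams.get_image("scene")
pts=[(-.011,.026,0),(-.011,-.026,0),(.011,-.026,0),(.011,-.026,.017),(-.011,-.026,.017),(-.011,.026,.017),(.011,.026,.017),(0,0,.071)]
c=px(stamp(p,-.082,.35,0,.0475,pts),(0,0),1).mean(0).astype(int);o=c-[40,35];print("origin",o)
for th in (.2,.3,.38): print(th,px(stamp(p,-.082,th,0,.0475,pts),o,9).round().tolist())
cv2.imwrite("pics/fin.png",crop(im,o[0],o[1],o[0]+80,o[1]+66,9)[:,:,::-1])
```

```text
[0.4540229  0.2303796  0.14895502] [ 3.13848272e+00 -1.30614182e-01  5.73632494e-04] [ 0.09278007 -0.87265982 -0.71238398]
origin [175 123]
0.2 [[299.0, 334.0], [375.0, 447.0], [451.0, 407.0], [432.0, 360.0], [354.0, 401.0], [278.0, 288.0], [353.0, 249.0], [286.0, 166.0]]
0.3 [[316.0, 328.0], [393.0, 441.0], [466.0, 395.0], [441.0, 351.0], [366.0, 398.0], [290.0, 285.0], [362.0, 241.0], [277.0, 171.0]]
0.38 [[330.0, 322.0], [406.0, 434.0], [477.0, 385.0], [448.0, 344.0], [376.0, 394.0], [299.0, 282.0], [369.0, 233.0], [271.0, 175.0]]
```

View pics/fin.png

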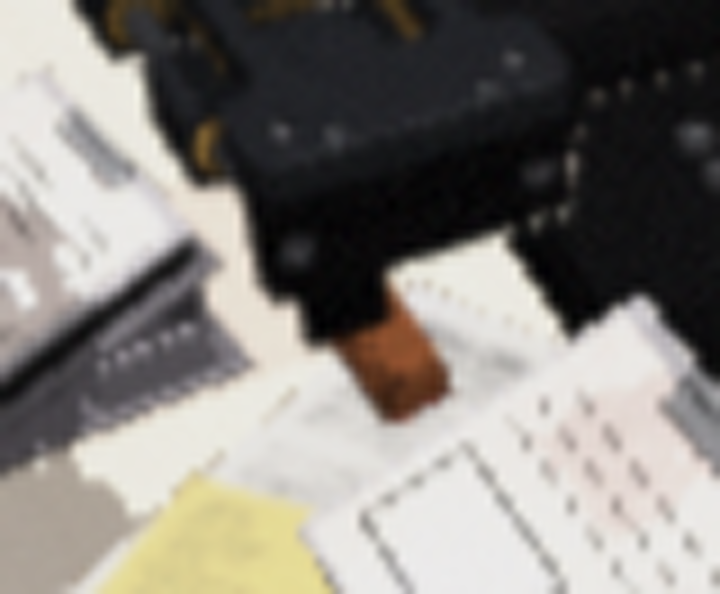

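Fin crop: the stamp in the fingers leans with its end bottom corners at (395,420) and (448,385). That fits a tilt of about 0.32 rad, close to the slope. Descending toward the frame.

Request:
move_arm(
  slide=[
    [0.65,-0.16,3],
    [0.65,-0.16,5.5],
    [0.65,-0.16,6.2],
    [0.65,-0.16,6.2],
    [0.65,-0.16,6.2],
  ],
  roll=[0,0,0,0,0],
)

```text
time: 16.5
position: [0.4608, 0.233, 0.0879]
tool_rot: [-3.138, 0.129, -0.002]
ft_force: [0.9, -0.0, -0.4]
grip_width: 0.239
grip_force: 15.1
```

Request:
move_arm(
  slide=[
    [0.1,0,0.3],
    [0.2,0,0.55],
    [0.27,0,0.75],
    [0.27,0,0.75],
  ],
  roll=[0,0,0,0],
)

```text
time: 16.9
position: [0.463, 0.2321, 0.0793]
tool_rot: [3.139, -0.129, -0.0]
ft_force: [-0.2, 0.0, -0.2]
grip_width: 0.238
grip_force: 15.1
```

Run:
```python
from proj import *
print(px(np.array([[.5004,.2611,.0559],[.4671,.2639,.0429]]),(175,123),9).round(), "seen (462,450),(365,520)")
```

```text
[[468. 445.]
 [363. 518.]] seen (462,450),(365,520)
```

Request:
move_arm(
  slide=[
    [0.04,0.05,0.1],
    [0.07,0.1,0.2],
    [0.1,0.1,0.3],
    [0.1,0.1,0.3],
  ],
  roll=[0,0,0,0],
)

```text
time: 17.3
position: [0.4638, 0.2311, 0.0762]
tool_rot: [3.139, -0.129, -0.0]
ft_force: [-0.3, 0.6, -0.7]
grip_width: 0.241
grip_force: 15.1
```

Request:
move_arm(
  slide=[
    [0.04,0,0.1],
    [0.07,0,0.2],
    [0.07,0,0.2],
  ],
  roll=[0,0,0],
)

```text
time: 17.6
position: [0.4645, 0.2312, 0.0745]
tool_rot: [3.139, -0.129, -0.0]
ft_force: [-1.0, 0.2, 0.9]
grip_width: 0.249
grip_force: 15.0
```

Request:
move_arm(
  slide=[
    [0.04,0,0.1],
    [0.07,0,0.19],
    [0.07,0,0.19],
    [0.07,0,0.19],
  ],
  roll=[0,0,0,0],
)

```text
time: 18.0
position: [0.4652, 0.2312, 0.0726]
tool_rot: [3.139, -0.129, -0.0]
ft_force: [-3.9, -0.9, 4.0]
grip_width: 0.244
grip_force: 14.9
```

Run:
```python
from proj import *
f=[];p=[];t=[]
for i in range(8):
    cams.get_image("top");s=monitor.get_state();f.append(s['ft_force']);p.append(s['position']);t.append(s['torque'])
print(np.mean(p,0),np.mean(f,0),np.mean(t,0),np.std(f,0),s['tool_rot'])
```

```text
[0.46526589 0.23118259 0.07259925] [-2.3802101  -0.28952617  3.85470231] [ 0.02412293  0.50708893 -0.01836445] [0.42380966 0.39679865 0.55517939] [-3.13884911e+00  1.29032830e-01 -3.79184551e-05]
```

Request:
move_arm(
  slide=[
    [-0.04,0,0.05],
    [-0.08,0,0.1],
    [-0.12,0,0.14],
    [-0.12,0,0.14],
    [-0.12,0,0.14],
  ],
  roll=[0,0,0,0,0],
)

```text
time: 18.9
position: [0.4643, 0.2313, 0.0712]
tool_rot: [-3.139, 0.129, -0.001]
ft_force: [-0.7, -0.4, 5.1]
grip_width: 0.241
grip_force: 14.8
```

```bash
cat > avg.py <<'E'
from proj import *
f=[];p=[];t=[]
for i in range(10):
    im=cams.get_image("scene");s=monitor.get_state();f.append(s['ft_force']);p.append(s['position']);t.append(s['torque'])
F=np.mean(f,0);p=np.mean(p,0);print(s['time'],p,F,np.mean(t,0));a=.35;fx=F[0]*.9966-F[1]*.083
print("N %.2f Ft(uphill) %.2f"%(F[2]*np.cos(a)-fx*np.sin(a),fx*np.cos(a)+F[2]*np.sin(a)))
E
python3 avg.py
```

```text
19.4 [0.46428278 0.23128332 0.0712737 ] [-2.08940556  0.23998807  5.53856387] [ 0.01861182  0.43398207 -0.00166711]
N 5.92 Ft(uphill) -0.08
```

```bash
cat > fit.py <<'E'
from proj import *
im=cams.get_image("scene").astype(int);s=monitor.get_state();p=s['position']
pts=np.array([(x,y,z) for x in(-.011,.011) for y in(-.026,.026) for z in(0,.017)])
k=6
c=px(stamp(p,-.083,.35,0,.0475,pts),(0,0),1);o=(c.min(0)-6).astype(int);e=(c.max(0)+7).astype(int)
sub=im[o[1]:e[1],o[0]:e[0]].astype(np.uint8);big=cv2.resize(sub,None,fx=k,fy=k,interpolation=cv2.INTER_CUBIC).astype(int)
r,g,b=big[...,0],big[...,1],big[...,2]
brown=(r>1.45*b)&(r>45); dark=(big.max(2)<45)   # dark = gripper, unknown
print(sub.shape,brown.sum(),dark.sum())
cv2.imwrite("lastfit.png",big[...,::-1])
for th in np.arange(.15,.56,.05):
    best=(-9,)
    q=px(stamp(p,-.083,th,0,.0475,pts),o,k)
    for dx in range(-18,19,2):
        for dy in range(-18,19,2):
            m=np.zeros(brown.shape,np.uint8);cv2.fillConvexPoly(m,cv2.convexHull((q+[dx,dy]).round().astype(np.int32)),1)
            m=(m>0)&~dark;i=(m&brown).sum()/((m|brown).sum());best=max(best,(i,dx/k,dy/k))
    print(round(th,2),np.round(best,3))
E
python3 fit.py
```

```text
(34, 31, 3) 5727 13569
0.15 [ 0.49   1.667 -2.333]
0.2 [ 0.495  1.333 -2.   ]
0.25 [ 0.505  0.667 -1.667]
0.3 [ 0.509  0.    -1.333]
0.35 [ 0.507 -0.333 -1.   ]
0.4 [ 0.503 -1.333 -0.333]
0.45 [ 0.494 -2.     0.333]
0.5 [ 0.485 -2.333  0.667]
0.55 [ 0.482 -3.     1.   ][ WARN:0@1.822] global loadsave.cpp:1063 imwrite_ Unsupported depth image for selected encoder is fallbacked to CV_8U.
```

Request:
move_arm(
  slide=[
    [-0.05,0,0.02],
    [-0.1,0,0.04],
    [-0.15,0,0.055],
    [-0.15,0,0.055],
    [-0.1,0,0.04],
    [-0.07,0,0.03],
    [-0.07,0,0.03],
  ],
  roll=[0,0,0,0,0,0,0],
)

```text
time: 20.15
position: [0.4635, 0.2314, 0.071]
tool_rot: [-3.139, 0.129, -0.001]
ft_force: [-2.0, -0.3, 4.5]
grip_width: 0.241
grip_force: 14.8
```

```bash
python3 avg.py; python3 fit.py 2>/dev/null | tail -9
```

```text
20.65 [0.46350798 0.23136755 0.07092861] [-2.29631317  0.26514121  5.04952173] [ 0.0338882   0.46738493 -0.00984038]
N 5.54 Ft(uphill) -0.44
0.15 [ 0.435  2.    -2.333]
0.2 [ 0.44   1.333 -2.   ]
0.25 [ 0.444  0.667 -1.667]
0.3 [ 0.453  0.333 -1.333]
0.35 [ 0.451 -0.333 -1.   ]
0.4 [ 0.446 -0.667 -0.667]
0.45 [ 0.441 -1.667  0.   ]
0.5 [ 0.435 -2.     0.333]
0.55 [ 0.429 -2.667  1.   ]
```

```bash
python3 -c "
from bench import workorder
print(workorder.close_job())"
```

```text
the job is handed in; nothing more can be done
None
```

The job is handed in with the inked stamp still gripped and pressed in the wide frame at about 5.5 N. Its fit in the frame is estimated rather than confirmed: tilt 0.30–0.35 rad against the 0.35 rad slope, centre about 1–3 mm off, and no verdict was returned.

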